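# Find the photometer's flush catch by feel and slide its cover open

### The arm

A 6-joint arm with a two-finger parallel gripper is mounted at the origin on a cart in front of the work surface, level with it; the furniture and walls round the work are solid. World frame = base frame: x ahead of the robot, y to its left, z up, the work surface at z = 0. Lengths are in mm, angles in rad, forces in N, time in s.
With the tool pointing down it reaches from about 300 to 750 mm from the base axis. Payload 8.5 kg.
Tool frame: the origin (TCP) lies midway between the tips of the shut fingers; the grasp point (between the pads) lies 19 mm behind it (r.grip_point_offset is the distance from the TCP to the grasp point, in mm); z points along the fingers, y is the direction in which the jaws open and shut (so a half turn about z gives the same grasp; the last joint's range is limited). The gripper opens to 85 mm and grips with 20 to 120 N. Pads are 22 mm wide; open, the fingers measure 114 mm over their backs; the gripper's body (76 mm by 85 mm) begins 54 mm behind the grasp point. The pads swing forward as they close: fully open they stand 13 mm farther back than shut.
Start: joints at [-1.494, 0.381, 1.297, -0, 1.464, -0.215], TCP at [158.217, -526.733, 231.322] pointing down, gripper open.
Joint ranges: [-3.11, 3.11], [-0.89, 2.33], [0.22, 2.48], [-1.42, 4.56], [0.17, 2.85], [-2.88, 2.88]. Speed limits (rad/s): [2.39, 2.39, 3.14, 3.14, 3.14, 3.14].

### API

Orientations are given as a unit quaternion [x, y, z, w].
In Python, from plant import status, vision, workorder, r gives the robot as it stands.
- The arm moves only by the shell command python3 -m creep 'ROWS' [FORCE]. ROWS is JSON, a list of rows, each an object of numbers: "jaw": the closure in counts, from 0 (fully open) to 255 (shut); "tx", "ty", "tz": the shift along the tool's x, y, z in units of 40 mm (1.0 is 40 mm); "twist": the turn about the tool's z in units of 6 degrees (1.0 is 6 degrees). A call has 1 to 5 rows; each row shifts and turns the commanded pose from where the row before left it, along the tool's axes as they then stand; what a row does not reach is not made up. A row lasts 1/12 s, in which the tool goes at most 41.7 mm and 7.16 degrees, less where a joint would pass 70% of its speed; a pose out of reach is approached as far as the arm can. A call is refused whole if a number of a shift passes 1 or a number of a turn 1, either way. A call with a gripper value outside its range is refused whole. The fingers move at their own pace and stop on an object; FORCE is the grip in N (left out, the last holds). Time passes only in rows, so rows that do not move let the fingers close. It gives the time, the measured TCP pose, the force and the opening at its end, in the units of the state.
- status.read_state(): the state, without advancing time (a new reading comes with each control period).
- vision.snapshot(name): name is "scene" or "top"; returns a dict with "frame" (384x512x3 uint8, blue, green, red), "K" (3x3 intrinsics, pixels), "cam_to_world" (4x4, takes a point from camera to world coordinates). Camera axes: x right, y down, z forward; pixel columns grow to the right and rows downward; lengths in mm; the calibration is good to about 2 mm. A picture is of the moment at which its call begins. There is no depth.
- workorder.finish_job(): hands the job in, once; it reports no verdict.
The state is a dict: "time_s": time; "joint_positions": joint angles; "dq": joint speeds; "joint_efforts": joint torques, N m; "eef_pos": TCP position; "ee_rot": TCP orientation; "contact_force": force on the tool from outside, world axes, zero at the start; "moment": the same for the moment, N m; "width": finger opening in mm.
Only numpy, scipy, OpenCV 4.12 (cv2) and the standard library are available. Lean on these libraries where they do the work, as an engineer would, in place of code of your own. Each camera call takes 0.05 s, during which the arm holds its last target. There are 200 camera calls.

### The job

Open the sample bay of the photometer for the next cuvette: feel along the smooth strip in its sliding cover for the flush catch plate, press the plate in to free the cover and, with it pressed, push the cover away from the display right back to its stop; then let the catch spring up and move clear. Press and push gently: do not force, shove or lift the instrument, do not touch the cuvettes, and leave the things around it where they are.

Things in the scene. Friction and masses are not known exactly. Their poses are not given: they have to be found in the camera images.
- photometer: the instrument, a low white and grey box 290 wide (y), 210 deep (x), 102 high, loose on rubber feet, about 3 kg; origin at the centre of its underside, z up; the sloping face with display and keys is its -x edge, towards the robot. On top, between two side rails (102 above the bench), lies the grey cover, 267 along y, 100 along x, its frame 101 above the bench; it slides along +x
- strip_face (a point): centre of the window in the cover's frame, on the face of the smooth grey strip that fills it, 99 above the bench; axes parallel to the photometer's; moves with the cover. The window is 126 along y and 58 along x, its frame 2 proud of the strip. The strip is rigid but for the catch plate, whose centre lies on this point's y axis, anywhere from y = -32 to +32, different each time
- catch (a joint): how far the catch plate is pressed in, 0 (out) to 0.008 m. The plate is of the same grey, 60 along y and 36 along x, its face 1.5 below the strip's. A spring holds it out: 1.5 N to start, 6 N fully in. From 0.003 m the cover is free. Fully in it lies 9.5 below the strip's face: a pocket whose back wall a fingertip can push. Let go, it springs up (while the cover is 1 to 17 mm back, not fully)
- cover (a joint): how far the cover has slid back along the photometer's +x, 0 (shut, held by the catch) to 0.060 m (at its stop, bay open); about 1.5 N of friction; stays where it is left
- cuvettes: the cuvette holder in the sample bay below the shut cover: a dark block 23 x 90 mm with clear cuvettes, tops 5 mm below the cover's underside; origin at the centre of its underside, 51.5 mm above the bench
- slides: teal slide box, 95 x 132 x 60, beside the photometer; origin at the centre of its underside
- dish: shallow clear petri dish, 61 across and 13 high, beside the photometer; origin at the centre of its underside
- vial: small pale capped vial, 44 across and 75 high, beside the photometer; origin at the centre of its underside
- pen: slim white and green pen lying on the bench, 145 long, along its y; origin at the centre of its underside

How it is judged (in metres and radians):
On the way, in this order (a step that is already met when the one before it is completed fails the run):
1. the catch plate is found and pressed in at least 3 mm while the cover is still shut (value of joint catch above 0.003 m and value of joint cover below 0.006 m), for 0.1 s.
2. the cover is slid back at least 50 mm of its 60 mm (value of joint cover above 0.05 m), for 0.2 s.
At the end, for the whole second after the job is handed in: The cover stands still at least 50 mm of its 60 mm back, the catch plate has sprung out again (less than 1.5 mm in), the photometer stands level within 25 mm of where it was, and the slide box, dish, vial and pen lie within 20 mm of where they were (value of joint cover above 0.05 m and value of joint catch below 0.0015 m and velocity of joint cover between -0.01 and 0.01 m/s and distance of photometer from where it was at the start of the episode below 0.025 m and angle between photometer's own z axis and vertical below 0.05 rad and distance of each of slides, dish, vial, pen from where it was at the start of the episode below 0.02 m); the robot touches nothing.
It fails at once if the photometer is pressed or pushed harder than 45 N (contact force between the arm and photometer above 45 N).
It fails at once if the photometer is shoved more than 25 mm (distance of photometer from where it was at the start of the episode above 0.025 m).
It fails at once if the photometer is lifted or tipped (height (world z) of photometer above 0.008 m or angle between photometer's own z axis and vertical above 0.06 rad).
It fails at once if the cuvettes are touched (contact force between the arm and cuvettes above 0.5 N).
It fails at once if the slide box, dish, vial or pen is moved, lifted or carried (distance of any of slides, dish, vial, pen from where it was at the start of the episode above 0.02 m).
It also fails if it takes over 48 s, if anything falls off the work surface, if the arm or the gripper's body presses on something with over 40 N, if the wrist force passes 120 N, or if a joint passes its speed limit or range.

## Working session

There is one attempt and no reset: what is moved stays moved. The work goes in short steps, Python scripts to look and compute and a shell command to move; the robot and the scene stay as the last step left them, time stands still between calls to the robot, and variables do not carry over. Pictures are saved under pics/ and viewed, about 8 in all and at most 12, crops included, and the job is handed in when it is done.

```bash
mkdir -p pics
python3 - <<'E'
from plant import status, vision
import cv2,json
for n in("scene","top"):
    s=vision.snapshot(n); cv2.imwrite(f"pics/{n}0.png",s["frame"]); print(n,s["K"],s["cam_to_world"])
print(status.read_state())
E
```

```text
scene [[385.5998729    0.         254.99619785]
 [  0.         385.5998729  196.94005829]
 [  0.           0.           1.        ]] [[-2.59348761e-01 -4.33450761e-01  8.63051944e-01 -4.33877791e+02]
 [-9.65747732e-01  1.24109171e-01 -2.27877667e-01  2.36676339e+02]
 [-8.33891282e-03 -8.92590249e-01 -4.50791649e-01  6.08764291e+02]
 [ 0.00000000e+00  0.00000000e+00  0.00000000e+00  1.00000000e+00]]
top [[437.23275332   0.         253.47570957]
 [  0.         437.23275332 191.46665199]
 [  0.           0.           1.        ]] [[ 4.14851941e-03 -9.97437115e-01  7.14282205e-02  4.49644424e+02]
 [-9.99890889e-01 -3.12482173e-03  1.44376211e-02 -6.19255556e+00]
 [-1.41774187e-02 -7.14803217e-02 -9.97341248e-01  1.20626767e+03]
 [ 0.00000000e+00  0.00000000e+00  0.00000000e+00  1.00000000e+00]]
{'time_s': 0.1, 'joint_positions': array([-1.49432066e+00,  3.81170127e-01,  1.29815769e+00, -1.89553371e-05,
        1.46360572e+00, -2.15320204e-01]), 'dq': array([ 1.34831485e-03, -1.94415720e-03,  1.98996383e-05, -6.07670096e-05,
        1.05919022e-04,  6.22002639e-04]), 'joint_efforts': array([ 2.82191832e-03, -4.49224198e+01, -2.31655079e+01, -1.99048973e-04,
        3.67552871e-03,  4.82373309e-06]), 'eef_pos': array([ 158.18210493, -526.49233596,  230.76043148]), 'ee_rot': array([ 9.89375391e-01,  1.45381861e-01,  3.71063482e-05, -6.69480884e-04]), 'contact_force': array([ 0.06444385, -0.30490349, -0.50491807]), 'moment': array([ 0.02093226, -0.03056503,  0.00130783]), 'width': 85.48106419470581}
```

View pics/top0.png

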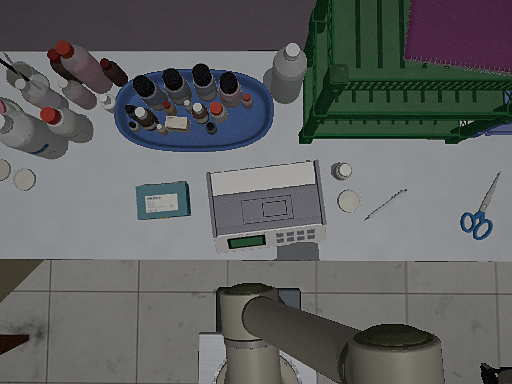

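View pics/scene0.png

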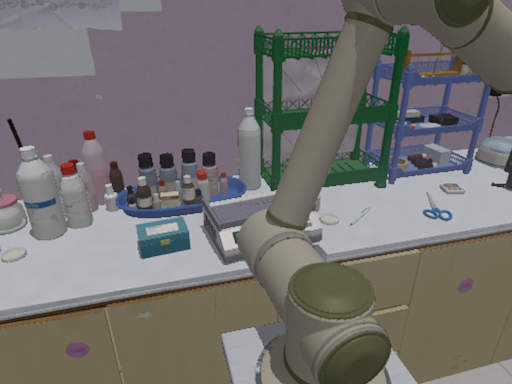

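The top picture shows the photometer at about cols 208–327 and rows 160–252, with its window near (267,209). The slide box is at (162,200), the vial at (343,171), the dish at (348,201) and the pen at (386,205). I'll enlarge the top view.

Run:
```python
import cv2
f=cv2.imread("pics/top0.png")[150:260,195:335]
f=cv2.resize(f,None,fx=5.5,fy=5.4,interpolation=cv2.INTER_CUBIC)
f=cv2.convertScaleAbs(f,alpha=1.5)
cv2.imwrite("pics/crop0.png",f);print(f.shape)
```

```text
(594, 770, 3)
```

View pics/crop0.png

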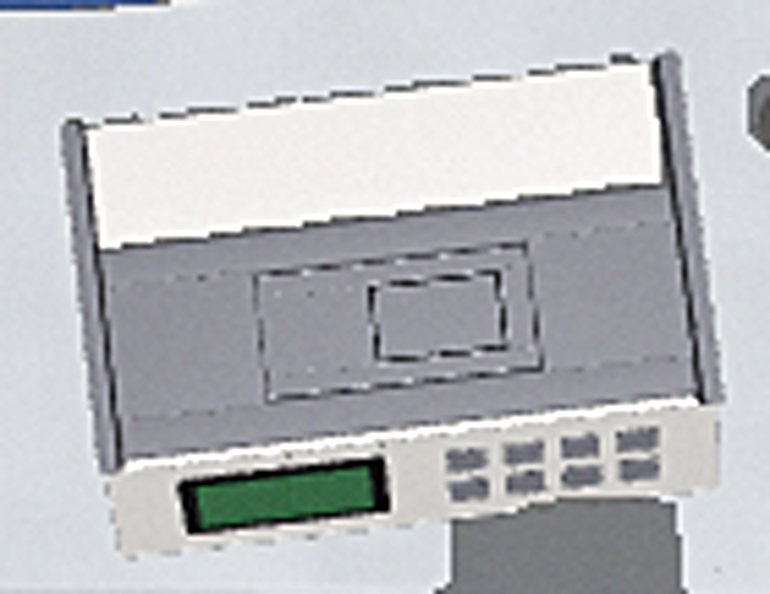

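The crop shows the window with corners at about (255,273), (526,243), (543,368) and (268,400). The plate's outline is inside it at (370,286), (498,271), (506,348) and (378,361), towards the right (−y).

```bash
cat > h.py <<'E'
import numpy as np
from plant import status, vision
from scipy.spatial.transform import Rotation as R
def ray(s,uv,z):
    d=s["cam_to_world"][:3,:3]@np.linalg.solve(s["K"],[uv[0],uv[1],1]); o=s["cam_to_world"][:3,3]
    return (o+d*(z-o[2])/d[2])[:2]
def st():
    q=status.read_state(); m=R.from_quat(q["ee_rot"]).as_matrix()
    return q,m
E
python3 - <<'E'
from h import *
s=vision.snapshot("top")
c=lambda p:(195+(p[0]+.5)/5.5-.5,150+(p[1]+.5)/5.4-.5)
W=np.array([ray(s,c(p),100) for p in[(255,273),(526,243),(543,368),(268,400)]])
P=np.array([ray(s,c(p),98) for p in[(370,286),(498,271),(506,348),(378,361)]])
for n,A in(("W",W),("P",P)):
    print(n,A.round(1).tolist(),A.mean(0).round(1),[np.linalg.norm(A[i]-A[i-1]).round(1) for i in range(4)])
d=(W[0]-W[1])+(W[3]-W[2]); yaw=np.arctan2(-d[0],d[1]); print("yaw",yaw,np.degrees(yaw))
ey=np.array([-np.sin(yaw),np.cos(yaw)]);ex=np.array([ey[1],-ey[0]])
v=P.mean(0)-W.mean(0);print("plate rel x,y",v@ex,v@ey)
c4=[ray(s,c(p),102) for p in[(72,122),(668,57),(715,398),(110,468)]];print("rails",np.round(c4,1))
q,m=st();print(q["eef_pos"],m.round(3), np.degrees(np.arctan2(m[1,0],m[0,0])))
E
```

```text
W [[506.7, 41.5], [521.2, -83.3], [462.7, -91.0], [447.3, 35.1]] [484.5 -24.4] [np.float64(59.8), np.float64(125.6), np.float64(59.0), np.float64(127.0)]
P [[500.9, -11.5], [508.1, -70.5], [472.0, -74.2], [465.7, -15.3]] [486.7 -42.9] [np.float64(35.4), np.float64(59.4), np.float64(36.3), np.float64(59.2)]
yaw 0.11881701617795747 6.8077135613345865
plate rel x,y 0.0022657150553326844 -18.595357441103705
rails [[ 577.5  126.5]
 [ 609.  -148.8]
 [ 449.1 -169.3]
 [ 415.4  107.2]]
[ 158.17814289 -526.55539916  230.85341207] [[ 0.958  0.288 -0.   ]
 [ 0.288 -0.958  0.001]
 [ 0.    -0.001 -1.   ]] 16.7168851629558
```

Window 126×59 and plate 59×36 both agree with the given sizes. The plate is at (487,−43), y = −18.6 on the strip, and the yaw is 6.8°. I'll shut the jaw, turn +9.9° about tool z and travel at the current height.

```bash
python3 -m creep '[{"jaw":255,"twist":0.82},{"jaw":255,"twist":0.83},{"jaw":255,"tx":0.6,"ty":-0.69},{"jaw":255,"tx":0.6,"ty":-0.69},{"jaw":255,"tx":0.6,"ty":-0.69}]' 20
python3 -m creep '[{"jaw":255,"tx":0.6,"ty":-0.69},{"jaw":255,"tx":0.6,"ty":-0.69},{"jaw":255,"tx":0.6,"ty":-0.69},{"jaw":255,"tx":0.6,"ty":-0.69},{"jaw":255,"tx":0.6,"ty":-0.69}]'
```

```text
validation failed for argument at $[0]...
validation failed for argument at $[0]...
```

```bash
python3 -m creep '[{"jaw":255,"tx":0,"ty":0,"tz":0,"twist":0.82},{"jaw":255,"tx":0,"ty":0,"tz":0,"twist":0.83},{"jaw":255,"tx":0.6,"ty":-0.69,"tz":0,"twist":0},{"jaw":255,"tx":0.6,"ty":-0.69,"tz":0,"twist":0},{"jaw":255,"tx":0.6,"ty":-0.69,"tz":0,"twist":0}]' 20
```

```text
time_s: 0.57
eef_pos: [220.2, -434.7, 230.8]
ee_rot: [0.998, 0.059, -0.0, -0.001]
contact_force: [-0.2, -0.4, -0.2]
width: 25.5
```

All keys are needed in each row. The motion was as expected.

```bash
python3 -m creep '[{"jaw":255,"tx":0.6,"ty":-0.69,"tz":0,"twist":0},{"jaw":255,"tx":0.6,"ty":-0.69,"tz":0,"twist":0},{"jaw":255,"tx":0.6,"ty":-0.69,"tz":0,"twist":0},{"jaw":255,"tx":0.6,"ty":-0.69,"tz":0,"twist":0},{"jaw":255,"tx":0.6,"ty":-0.69,"tz":0,"twist":0}]'
python3 -m creep '[{"jaw":255,"tx":0.6,"ty":-0.69,"tz":0,"twist":0},{"jaw":255,"tx":0.6,"ty":-0.69,"tz":0,"twist":0},{"jaw":255,"tx":0.6,"ty":-0.69,"tz":0,"twist":0},{"jaw":255,"tx":0.6,"ty":-0.69,"tz":0,"twist":0},{"jaw":255,"tx":0.6,"ty":-0.69,"tz":0,"twist":0}]'
python3 -m creep '[{"jaw":255,"tx":0.6,"ty":-0.69,"tz":0,"twist":0},{"jaw":255,"tx":0.6,"ty":-0.69,"tz":0,"twist":0},{"jaw":255,"tx":0.6,"ty":-0.69,"tz":0,"twist":0},{"jaw":255,"tx":0,"ty":0,"tz":0,"twist":0},{"jaw":255,"tx":0,"ty":0,"tz":0,"twist":0}]'
python3 - <<'E'
from h import *
import cv2
q,m=st();print(q["eef_pos"].round(1),q["contact_force"].round(2),np.degrees(np.arctan2(m[1,0],m[0,0])))
print("tool shift to plate",(m.T@(np.array([486.7,-42.9,110])-q["eef_pos"])/40).round(3))
cv2.imwrite("pics/scene1.png",cv2.resize(vision.snapshot("scene")["frame"][100:300,130:400],None,fx=2.9,fy=2.9))
E
```

```text
time_s: 0.98
eef_pos: [323.2, -283.0, 231.3]
ee_rot: [0.998, 0.059, -0.0, -0.0]
contact_force: [0.4, -0.6, -0.1]
width: -0.1
time_s: 1.4
eef_pos: [426.0, -131.6, 231.3]
ee_rot: [0.998, 0.059, -0.0, -0.0]
contact_force: [1.2, -1.4, 0.7]
width: 0.3
time_s: 1.82
eef_pos: [487.4, -41.3, 230.9]
ee_rot: [0.998, 0.061, -0.0, -0.0]
contact_force: [-0.2, -0.6, 0.2]
width: 0.1
[487.4 -41.3 230.9] [-0.23 -0.57  0.23] 7.013561616189783
tool shift to plate [-0.02   0.039  3.022]
```

View pics/scene1.png

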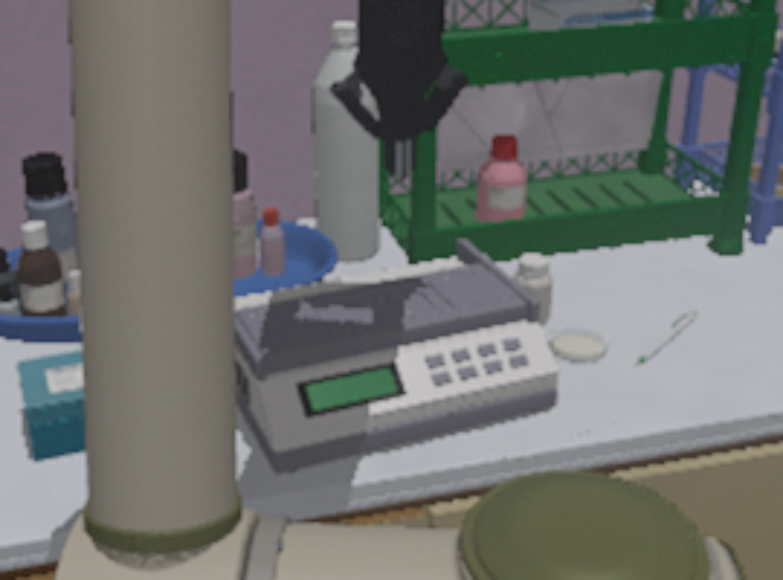

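The shut fingers hang at crop (400,160) above the photometer, which reads square and undisturbed. I'll descend to about 109.

```bash
python3 -m creep '[{"jaw":255,"tx":-0.02,"ty":0.04,"tz":0.75,"twist":0},{"jaw":255,"tx":0,"ty":0,"tz":0.75,"twist":0},{"jaw":255,"tx":0,"ty":0,"tz":0.75,"twist":0},{"jaw":255,"tx":0,"ty":0,"tz":0.6,"twist":0},{"jaw":255,"tx":0,"ty":0,"tz":0.2,"twist":0}]'
python3 -m creep '[{"jaw":255,"tx":0,"ty":0,"tz":0.1,"twist":0},{"jaw":255,"tx":0,"ty":0,"tz":0.05,"twist":0},{"jaw":255,"tx":0,"ty":0,"tz":0.05,"twist":0},{"jaw":255,"tx":0,"ty":0,"tz":0.0,"twist":0},{"jaw":255,"tx":0,"ty":0,"tz":0,"twist":0}]'
python3 -m creep '[{"jaw":255,"tx":0,"ty":0,"tz":0.03,"twist":0},{"jaw":255,"tx":0,"ty":0,"tz":0.03,"twist":0},{"jaw":255,"tx":0,"ty":0,"tz":0.02,"twist":0},{"jaw":255,"tx":0,"ty":0,"tz":0.0,"twist":0},{"jaw":255,"tx":0,"ty":0,"tz":0,"twist":0}]'
```

```text
time_s: 2.28
eef_pos: [484.4, -45.1, 106.5]
ee_rot: [0.998, 0.058, -0.003, -0.001]
contact_force: [0.5, -0.3, -0.6]
width: -0.0
time_s: 2.7
eef_pos: [486.9, -44.5, 102.2]
ee_rot: [0.998, 0.059, 0.001, 0.0]
contact_force: [-0.0, 1.1, 0.6]
width: -0.1
time_s: 3.12
eef_pos: [486.5, -44.3, 98.1]
ee_rot: [0.998, 0.06, -0.0, 0.0]
contact_force: [0.0, -0.4, 0.1]
width: 0.1
```

At 98.1 there is no contact, already 1 mm below the strip's face, so this should be over the plate. Now I press in small steps.

```bash
for i in 1 2; do :; done; python3 -m creep '[{"jaw":255,"tx":0,"ty":0,"tz":0.03,"twist":0},{"jaw":255,"tx":0,"ty":0,"tz":0.02,"twist":0},{"jaw":255,"tx":0,"ty":0,"tz":0.0,"twist":0},{"jaw":255,"tx":0,"ty":0,"tz":0.0,"twist":0}]'
python3 -m creep '[{"jaw":255,"tx":0,"ty":0,"tz":0.03,"twist":0},{"jaw":255,"tx":0,"ty":0,"tz":0.02,"twist":0},{"jaw":255,"tx":0,"ty":0,"tz":0.0,"twist":0},{"jaw":255,"tx":0,"ty":0,"tz":0.0,"twist":0}]'
```

```text
time_s: 3.45
eef_pos: [486.6, -44.4, 96.2]
ee_rot: [0.998, 0.059, 0.0, 0.0]
contact_force: [-0.7, 0.4, 1.4]
width: -0.1
time_s: 3.78
eef_pos: [486.6, -44.4, 94.2]
ee_rot: [0.998, 0.059, 0.0, 0.0]
contact_force: [0.4, 1.0, 2.7]
width: -0.4
```

The force rises softly (1.4, then 2.7 N), which matches the catch spring. I'll press on to about 90.5.

```bash
python3 -m creep '[{"jaw":255,"tx":0,"ty":0,"tz":0.03,"twist":0},{"jaw":255,"tx":0,"ty":0,"tz":0.03,"twist":0},{"jaw":255,"tx":0,"ty":0,"tz":0.03,"twist":0},{"jaw":255,"tx":0,"ty":0,"tz":0.0,"twist":0},{"jaw":255,"tx":0,"ty":0,"tz":0,"twist":0}]'
python3 -m creep '[{"jaw":255,"tx":0.03,"ty":0,"tz":0,"twist":0},{"jaw":255,"tx":0.03,"ty":0,"tz":0,"twist":0},{"jaw":255,"tx":0.03,"ty":0,"tz":0,"twist":0},{"jaw":255,"tx":0.03,"ty":0,"tz":0,"twist":0},{"jaw":255,"tx":0,"ty":0,"tz":0,"twist":0}]'
```

```text
time_s: 4.2
eef_pos: [486.6, -44.4, 90.6]
ee_rot: [0.998, 0.059, 0.0, 0.0]
contact_force: [0.5, -0.9, 6.0]
width: 0.1
time_s: 4.62
eef_pos: [491.2, -43.8, 90.5]
ee_rot: [0.998, 0.059, -0.0, 0.0]
contact_force: [0.3, -0.0, 5.5]
width: 0.1
```

```bash
python3 -m creep '[{"jaw":255,"tx":0.05,"ty":0,"tz":0,"twist":0},{"jaw":255,"tx":0.05,"ty":0,"tz":0,"twist":0},{"jaw":255,"tx":0.05,"ty":0,"tz":0,"twist":0},{"jaw":255,"tx":0.05,"ty":0,"tz":0,"twist":0},{"jaw":255,"tx":0.05,"ty":0,"tz":0,"twist":0}]'
python3 -m creep '[{"jaw":255,"tx":0.05,"ty":0,"tz":0,"twist":0},{"jaw":255,"tx":0.05,"ty":0,"tz":0,"twist":0},{"jaw":255,"tx":0.05,"ty":0,"tz":0,"twist":0},{"jaw":255,"tx":0.05,"ty":0,"tz":0,"twist":0},{"jaw":255,"tx":0.05,"ty":0,"tz":0,"twist":0}]'
python3 - <<'E'
from h import *
import cv2
cv2.imwrite("pics/top1.png",cv2.resize(vision.snapshot("top")["frame"][140:260,180:360],None,fx=4.4,fy=4.4))
E
```

```text
time_s: 5.03
eef_pos: [500.9, -42.6, 90.5]
ee_rot: [0.998, 0.06, -0.0, -0.0]
contact_force: [-1.6, -0.1, 5.0]
width: -0.0
time_s: 5.45
eef_pos: [510.8, -41.4, 90.5]
ee_rot: [0.998, 0.06, -0.0, -0.0]
contact_force: [-2.5, -0.0, 6.2]
width: 0.3
```

View pics/top1.png

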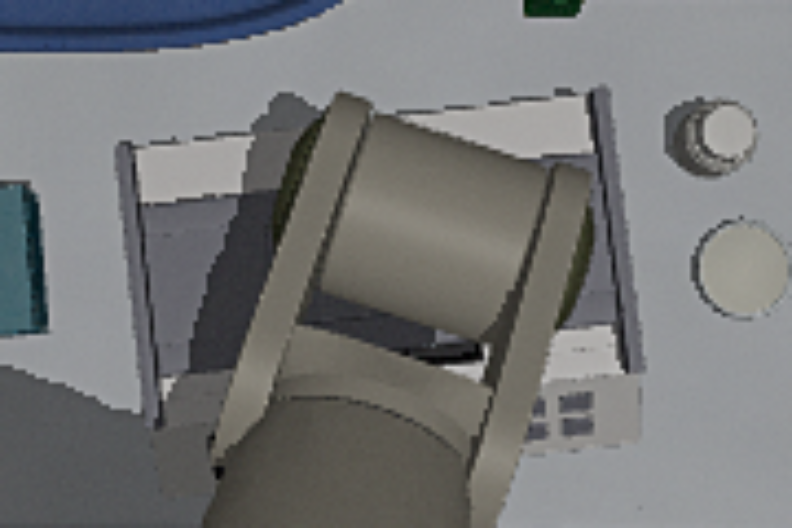

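The cover is moving: a dark bay gap shows at crop (440,350). The photometer's rails and the neighbours are unchanged, and the push is about 2.5 N. I continue to the stop.

```bash
for n in 1; do python3 -m creep '[{"jaw":255,"tx":0.06,"ty":0,"tz":0,"twist":0},{"jaw":255,"tx":0.06,"ty":0,"tz":0,"twist":0},{"jaw":255,"tx":0.06,"ty":0,"tz":0,"twist":0},{"jaw":255,"tx":0.06,"ty":0,"tz":0,"twist":0},{"jaw":255,"tx":0.06,"ty":0,"tz":0,"twist":0}]'; done
python3 -m creep '[{"jaw":255,"tx":0.06,"ty":0,"tz":0,"twist":0},{"jaw":255,"tx":0.06,"ty":0,"tz":0,"twist":0},{"jaw":255,"tx":0.06,"ty":0,"tz":0,"twist":0},{"jaw":255,"tx":0.06,"ty":0,"tz":0,"twist":0},{"jaw":255,"tx":0.06,"ty":0,"tz":0,"twist":0}]'
python3 -m creep '[{"jaw":255,"tx":0.05,"ty":0,"tz":0,"twist":0},{"jaw":255,"tx":0.05,"ty":0,"tz":0,"twist":0},{"jaw":255,"tx":0.05,"ty":0,"tz":0,"twist":0},{"jaw":255,"tx":0.05,"ty":0,"tz":0,"twist":0},{"jaw":255,"tx":0.05,"ty":0,"tz":0,"twist":0}]'
python3 -m creep '[{"jaw":255,"tx":0.03,"ty":0,"tz":0,"twist":0},{"jaw":255,"tx":0.03,"ty":0,"tz":0,"twist":0},{"jaw":255,"tx":0.03,"ty":0,"tz":0,"twist":0},{"jaw":255,"tx":0.03,"ty":0,"tz":0,"twist":0},{"jaw":255,"tx":0,"ty":0,"tz":0,"twist":0}]'
```

```text
time_s: 5.92
eef_pos: [522.7, -39.9, 90.5]
ee_rot: [0.998, 0.06, -0.001, -0.0]
contact_force: [-1.0, -0.0, 5.2]
width: -0.4
time_s: 6.33
eef_pos: [534.6, -38.5, 90.5]
ee_rot: [0.998, 0.059, -0.0, -0.0]
contact_force: [-2.4, 0.1, 5.7]
width: -0.1
time_s: 6.75
eef_pos: [544.5, -37.3, 90.5]
ee_rot: [0.998, 0.06, -0.0, -0.0]
contact_force: [-2.0, 0.2, 5.1]
width: -0.4
time_s: 7.17
eef_pos: [548.9, -36.8, 90.3]
ee_rot: [0.998, 0.06, -0.001, -0.0]
contact_force: [-2.5, -0.1, 4.8]
width: 0.1
```

```bash
python3 -m creep '[{"jaw":255,"tx":0.02,"ty":0,"tz":0,"twist":0},{"jaw":255,"tx":0.02,"ty":0,"tz":0,"twist":0},{"jaw":255,"tx":0.02,"ty":0,"tz":0,"twist":0},{"jaw":255,"tx":0,"ty":0,"tz":0,"twist":0}]'
python3 -m creep '[{"jaw":255,"tx":0.02,"ty":0,"tz":0,"twist":0},{"jaw":255,"tx":0.02,"ty":0,"tz":0,"twist":0},{"jaw":255,"tx":0,"ty":0,"tz":0,"twist":0}]'
```

```text
time_s: 7.5
eef_pos: [551.2, -36.5, 90.3]
ee_rot: [0.998, 0.06, -0.001, -0.0]
contact_force: [-3.1, -1.2, 5.6]
width: 0.2
time_s: 7.75
eef_pos: [552.8, -36.3, 90.3]
ee_rot: [0.998, 0.06, -0.001, -0.0]
contact_force: [-2.4, -0.0, 5.2]
width: -0.1
```

```bash
python3 -m creep '[{"jaw":255,"tx":0.02,"ty":0,"tz":0,"twist":0},{"jaw":255,"tx":0.02,"ty":0,"tz":0,"twist":0},{"jaw":255,"tx":0,"ty":0,"tz":0,"twist":0}]'
python3 -m creep '[{"jaw":255,"tx":0.02,"ty":0,"tz":0,"twist":0},{"jaw":255,"tx":0,"ty":0,"tz":0,"twist":0}]'
```

```text
time_s: 8.0
eef_pos: [553.5, -36.2, 90.2]
ee_rot: [0.998, 0.06, -0.002, -0.0]
contact_force: [-7.5, -1.4, 7.5]
width: 0.2
time_s: 8.17
eef_pos: [553.6, -36.2, 90.2]
ee_rot: [0.998, 0.06, -0.003, -0.0]
contact_force: [-9.4, -2.6, 8.7]
width: 0.4
```

The arm has stalled and the push has risen to 9 N, so the cover is at its stop. I ease back 3 mm, then lift straight up.

```bash
python3 -m creep '[{"jaw":255,"tx":-0.06,"ty":0,"tz":0,"twist":0},{"jaw":255,"tx":-0.06,"ty":0,"tz":-0.03,"twist":0},{"jaw":255,"tx":0,"ty":0,"tz":-0.1,"twist":0},{"jaw":255,"tx":0,"ty":0,"tz":-0.2,"twist":0},{"jaw":255,"tx":0,"ty":0,"tz":-0.4,"twist":0}]'
python3 -m creep '[{"jaw":255,"tx":0,"ty":0,"tz":-0.7,"twist":0},{"jaw":255,"tx":0,"ty":0,"tz":-0.7,"twist":0},{"jaw":255,"tx":0,"ty":0,"tz":-0.8,"twist":0},{"jaw":255,"tx":0,"ty":0,"tz":-0.6,"twist":0},{"jaw":255,"tx":0,"ty":0,"tz":0,"twist":0}]'
python3 -m creep '[{"jaw":255,"tx":-0.8,"ty":0.5,"tz":0,"twist":0},{"jaw":255,"tx":-0.8,"ty":0.5,"tz":0,"twist":0},{"jaw":255,"tx":-0.8,"ty":0.5,"tz":0,"twist":0},{"jaw":255,"tx":-0.8,"ty":0.5,"tz":0,"twist":0},{"jaw":255,"tx":-0.6,"ty":0.7,"tz":0,"twist":0}]'
python3 -m creep '[{"jaw":255,"tx":-0.6,"ty":0.7,"tz":0,"twist":0},{"jaw":255,"tx":-0.6,"ty":0.7,"tz":0,"twist":0},{"jaw":255,"tx":0,"ty":0.9,"tz":0,"twist":0},{"jaw":255,"tx":0,"ty":0.9,"tz":0,"twist":0},{"jaw":255,"tx":0,"ty":0,"tz":0,"twist":0}]'
python3 - <<'E'
from h import *
import cv2
cv2.imwrite("pics/top2.png",cv2.resize(vision.snapshot("top")["frame"][130:270,130:420],None,fx=2.75,fy=2.75))
E
```

```text
time_s: 8.58
eef_pos: [550.2, -36.4, 118.8]
ee_rot: [0.998, 0.059, -0.002, -0.001]
contact_force: [-0.2, -0.0, -0.4]
width: -0.1
time_s: 9.0
eef_pos: [552.6, -37.0, 237.0]
ee_rot: [0.998, 0.06, 0.004, 0.002]
contact_force: [0.8, -0.5, 0.4]
width: 0.3
time_s: 9.42
eef_pos: [410.5, -161.4, 231.5]
ee_rot: [0.998, 0.06, -0.001, -0.001]
contact_force: [0.9, -0.5, -0.2]
width: 0.0
time_s: 9.83
eef_pos: [380.3, -299.8, 231.0]
ee_rot: [0.998, 0.057, -0.0, 0.0]
contact_force: [-0.4, 1.8, -0.2]
width: 0.0
```

View pics/top2.png

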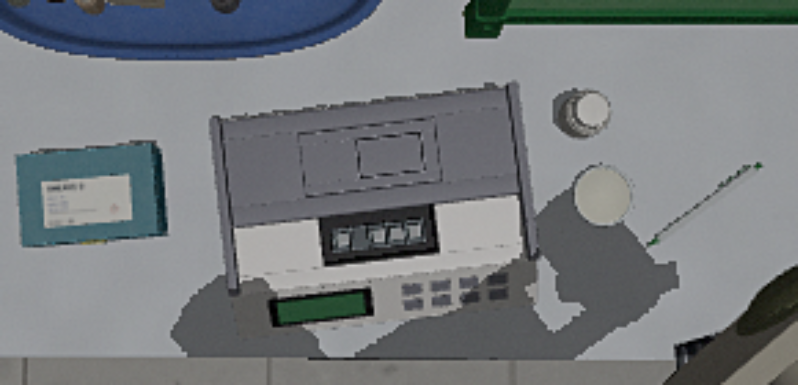

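The picture shows the cover right back with the bay and cuvettes open at (378,236). The plate's outline is back at (390,155), and the rail corner is at full-image (208,173), as before. The neighbours are unmoved and the arm is clear, so I hand in.

Run:
```python
from plant import workorder
print(workorder.finish_job())
```

```text
the job is handed in; nothing more can be done
None
```

The sample bay is open, and I handed the job in at about 9.9 s of the 48 s allowed. No verdict was reported.

- **Finding the catch:** the plate showed in the top image about 19 mm towards −y of the window's centre. I confirmed it by touch, as a soft rise from 1.4 N to 6 N while pressing in about 7 mm with the cover still shut.
- **Opening the cover:** with the plate pressed, I pushed the cover back along the photometer's +x at about 2.5 N. At the stop the tool stalled and the push rose to about 9 N. I estimate the cover travelled its full 60 mm.
- **Leaving it:** I eased back, lifted off so the catch could spring up, and moved the arm clear.

**Last checks:** the final top picture shows the cover at the back edge and the cuvettes exposed. The photometer's corner is within about one pixel of where it started. The slide box, dish, vial and pen look unmoved by eye; I did not measure them again. The wrist force read about zero once I was off the plate.

I did not measure the catch's return separately. Its outline looks as it did before, and nothing is touching it. No check failed or disagreed. The only hiccup was that my first move commands were refused because each row needs every key, and nothing moved then.

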